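# Roll the tin up the rack to its stop

### The arm

A 6-joint arm with a two-finger parallel gripper is mounted at the origin on a cart in front of the work surface, level with it; the furniture and walls round the work are solid. World frame = base frame: x ahead of the robot, y to its left, z up, the work surface at z = 0. Lengths are in m, angles in degrees, forces in N, time in s.
With the tool pointing down it reaches from about 0.35 to 0.875 m from the base axis. Payload 4.2 kg.
Tool frame: the origin (TCP) lies midway between the tips of the shut fingers; the grasp point (between the pads) lies 19 mm behind it; z points along the fingers, y is the line along which they close (so a half turn about z gives the same grasp; the last joint's range is limited). The gripper opens to 87 mm and grips with 3 to 60 N. Pads are 19 mm wide; open, the fingers measure 117 mm over their backs; the gripper's body (75 mm by 190 mm) begins 51 mm behind the grasp point.
Start: joints at [87.239, 22.042, 0.453, 0, -68.411, -14.817], TCP at [0.189, 0.596, 0.223] pointing down, gripper open.
Joint ranges: [-179.83, 179.83], [-69.29, 118.12], [-61.27, 80.66], [-181.25, 117.63], [-171.15, -9.14], [-177.46, 177.46]. Speed limits (degrees/s): [159.86, 159.86, 180, 180, 180, 180].

### API

Orientations are given as a 3x3 rotation matrix whose columns are the frame's x, y, z axes.
In Python, from station import sense, capture, camera_params, finish_job gives the robot as it stands.
- The arm moves only by the tool drive_tool, never from a script. Its argument "rows" is a list of rows, each an object of numbers: "tx", "ty", "tz": the shift along the tool's x, y, z in cm; "ax", "ay", "az": the turn, a rotation vector about the tool's x, y, z in rad; "claw": the finger opening in cm, from 0 to 8.7. In form: [{"tx": .., "ty": .., "tz": .., "ax": .., "ay": .., "az": .., "claw": ..}, ...]. A call has 1 to 10 rows; each row shifts and turns the commanded pose from where the row before left it, along the tool's axes as they then stand; what a row does not reach is not made up. A row lasts 1/12 s, in which the tool goes at most 41.7 mm and 7.16 degrees, less where a joint would pass 70% of its speed; a pose out of reach is approached as far as the arm can. A call with a gripper value outside its range is refused whole. The fingers move at their own pace and stop on an object; the grip force is fixed at half the most. Time passes only in rows, so rows that do not move let the fingers close. It gives the time, the measured TCP pose, the force, the opening and the grip force at its end, in the units of the state.
- sense(): the state, without advancing time (a new reading comes with each control period).
- capture(name): name is "side" or "top" or "wrist"; returns (picture, depth): 420x560x3 uint8, red, green, blue; 420x560 float32, m along the optical axis (not along the pixel's ray), 0 where there is no reading.
- camera_params(name): a dict with "intrinsics" (3x3 intrinsics, pixels), "R" (3x3) and "t" (3): a world point X has camera coordinates R X + t; the wrist camera has in their place "tool_from_camera" (4x4, takes a point from camera to tool coordinates, whose origin is the TCP and whose axes are the flange's). Camera axes: x right, y down, z forward; pixel columns grow to the right and rows downward; lengths in m; the calibration is good to about 2 mm. A picture is of the moment at which its call begins: read the wrist's pose just before it. camera_params takes no time and is no camera call.
- finish_job(): hands the job in; it is judged then, once.
The state is a dict: "time_s": time; "joints": joint angles; "joint_velocities": joint speeds; "effort": joint torques, N m; "tcp_pos": TCP position; "ee_rot": TCP orientation; "wrist_force": force on the tool from outside, world axes, zero at the start; "moment": the same for the moment, N m; "gripper_width": opening from 0.0 (shut) to 1.0 (fully open); "gripper_force": force on a finger pad.
Only numpy, scipy, OpenCV 4.12 (cv2) and the standard library are available. Lean on these libraries where they do the work, as an engineer would, in place of code of your own. Each camera call takes 0.05 s, during which the arm holds its last target. There are 200 camera calls.

### The job

A food tin lies on its side on the low landing of the sloped metal tin rack. Without gripping or lifting it, push it gently with the fingertips so that it rolls up the gutter and over the crest, and comes to rest against the stop plate at the high end, where it must stay when you let go. Leave everything else standing where it is.

Things in the scene. Friction and masses are not known exactly. Their poses are not given: they have to be found in the camera images.
- rack: sheet-metal tin rack, fixed to the worktop, 126 mm wide (x), 299 mm long (y): one straight gutter, 118 mm wide inside. Origin: centre of its underside, on the worktop; z up, +y along the gutter from low end to stop. Gutter floor in this frame (y, z in mm): level landing (-145, 20) to (-35, 20), slope up to the crest (70, 38.5), then a cradle dipping to (145, 26.6) at the stop.
- rack_low (a point): middle of the top edge of the low lip, a 4 mm sheet across the low end of the gutter, 11 mm above the landing's floor; rack frame y = -147, z = 31 mm. The gutter's side walls stand 20 mm above the floor all along, their rims 22 mm.
- rack_crest (a point): middle of the crest line on the gutter's floor, rack frame y = 70, z = 38.5 mm. Below the crest a tin left alone rolls back down to the landing; past it, it rolls on to the stop by itself.
- rack_stop (a point): middle of the top edge of the stop, an upright plate across the high end, its face at rack frame y = 145, its top at z = 74 mm. A tin lying against the stop has its centre at rack frame y = 107, z = 71 mm.
- tin: food tin, a plain cylinder 75 mm across and 110 mm long, about 0.35 kg (0.25 to 0.46), lying on its side across the gutter, on the landing. Origin: centre of one flat end; z runs along the tin's axis to the other end, so it lies along the rack's x.
- tin_center (a point): centre of the tin, midway along its axis; the tin's radius about it is 37.7 mm.
- microwave_front (a point): middle of the top front edge of the microwave behind the rack: an upright face square to world x, 500 mm wide, from the worktop to this height; solid and fixed, keep the gripper and wrist on the robot's side of it.
- spice_near: spice jar, 41 mm across, 105 mm tall, standing just beyond the stop end of the rack; origin: centre of its underside; z up; loose, to be left where it is
- spice_far: spice jar, 41 mm across, 105 mm tall, standing to the left of the rack; origin: centre of its underside; z up; loose, to be left where it is
- match_box: match box, 38 x 58 x 17 mm, lying flat to the left of the rack; origin: centre of its underside; z up; loose, to be left where it is
- glass: drinking glass, 67 mm across, 128 mm tall, standing at the right; origin: centre of its underside; z up; loose, to be left where it is
- pepper_mill: wooden pepper mill, 58 mm across, 170 mm tall, standing at the right; origin: centre of its underside; z up; loose, to be left where it is
Mind the look-alikes: they are no part of the job. Leave any red look-alike of the tin alone.

How it is judged:
By the outcome, as a careful person would: the job done as asked, in the order asked, and still so for the second after the job is handed in, with the robot touching nothing.
It also fails if it takes over 45 s, if anything falls off the work surface, if the arm or the gripper's body presses on something with over 40 N, if the wrist force passes 120 N, or if a joint passes its speed limit or range.

## Working session

There is one attempt and no reset: what is moved stays moved. The work goes in short steps, Python scripts to look and compute and a tool call to move; the robot and the scene stay as the last step left them, time stands still between calls to the robot, and variables do not carry over. Pictures are saved under pics/ and viewed, at most 10 in all, crops included, and the job is handed in when it is done.

Besides the shell and the picture viewer there is one more tool, called after "Emit:" as name([rows], argument=value, ...), one row to a line, values as JSON. drive_tool: Moves the arm, as the interface text tells. Its arguments: {"type":"object","properties":{"rows":{"type":"array"}},"required":["rows"]}

```bash
mkdir -p pics; cat > h.py <<'E'
import numpy as np, cv2
from station import *
def grab(n,tag):
    s=sense(); p,d=capture(n); c=camera_params(n)
    cv2.imwrite(f'pics/{tag}.png',p[:,:,::-1]); np.savez(f'pics/{tag}.npz',p=p,d=d)
    K=np.array(c['intrinsics'])
    if 'R' in c:
        R=np.array(c['R']);t=np.array(c['t']); A=R.T; b=-R.T@t
    else:
        T=np.array(c['tool_from_camera']); R0=np.array(s['ee_rot']); A=R0@T[:3,:3]; b=R0@T[:3,3]+s['tcp_pos']
    v,u=np.mgrid[:420,:560]
    C=np.stack([(u-K[0,2])/K[0,0]*d,(v-K[1,2])/K[1,1]*d,d],-1)
    W=C@A.T+b; W[d==0]=np.nan
    np.save(f'pics/{tag}_w.npy',W); return p,d,W
E
python3 - <<'E'
from h import *
grab('top','top1');grab('side','side1')
a=np.hstack([cv2.imread('pics/top1.png'),cv2.imread('pics/side1.png')])
s=sense();print(s['ee_rot'],s['tcp_pos'],s['gripper_width'],s['time_s'])
E
```

```text
[[ 9.53264698e-01 -3.02136029e-01 -4.85128718e-04]
 [-3.02136396e-01 -9.53262764e-01 -1.92410655e-03]
 [ 1.18886770e-04  1.98075789e-03 -9.99998031e-01]] [0.1885687  0.5953133  0.22157615] 1.0030502532446517 0.1
```

View pics/top1.png

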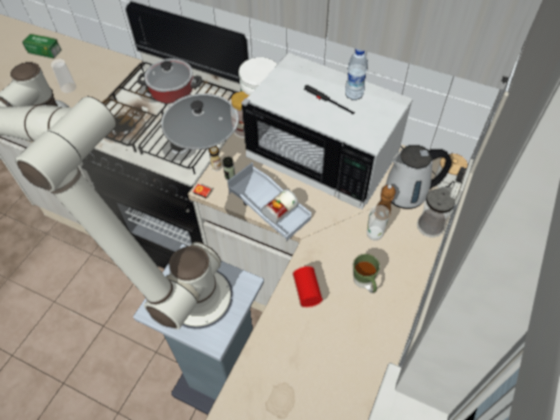

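View pics/side1.png

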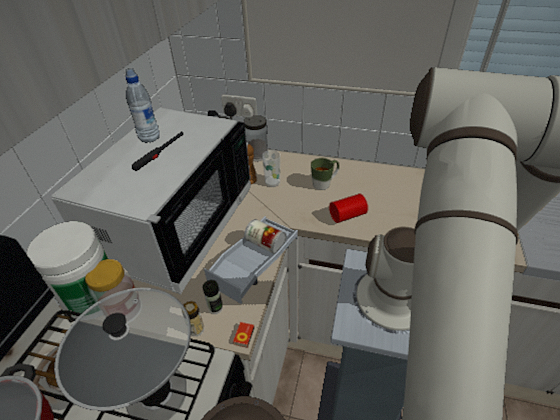

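The top view shows the labelled tin in the rack at (280,205), with the rack running from about (240,178) at the spice-jar end to (300,225). A plain red cylinder, the look-alike, lies outside the rack at (308,286). The side view shows the same tin at (265,235) and the red one at (348,208). The one in the rack, with the label, fits the description. I'll confirm it in an enlarged crop.

```bash
python3 - <<'E'
from h import *
a=cv2.imread('pics/top1.png')[140:250,180:330]; b=cv2.imread('pics/side1.png')[200:350,170:320]
a=cv2.resize(a,(545,400),interpolation=2); b=cv2.resize(b,(400,400),interpolation=2)
cv2.imwrite('pics/crop1.png',cv2.resize(np.hstack([a,b]),(800,340)))
W=np.load('pics/top1_w.npy'); S=np.load('pics/side1_w.npy')
np.set_printoptions(precision=3,suppress=True)
for u,v in [(280,205),(272,208),(290,197),(240,180),(255,195),(300,228),(228,163),(215,152),(203,190),(377,225),(388,190),(308,286),(300,175),(330,190),(250,215)]: print('top',u,v,W[v,u])
for u,v in [(265,235),(245,265),(212,290),(193,317),(241,335),(270,165),(220,275),(285,230)]: print('side',u,v,S[v,u])
E
```

```text
top 280 205 [ 0.384 -0.111  0.089]
top 272 208 [ 0.36  -0.092  0.092]
top 290 197 [ 0.433 -0.127  0.085]
top 240 180 [0.464 0.092 0.027]
top 255 195 [0.421 0.007 0.035]
top 300 228 [ 0.382 -0.189 -0.002]
top 228 163 [0.463 0.135 0.105]
top 215 152 [0.491 0.205 0.103]
top 203 190 [0.372 0.199 0.017]
top 377 225 [ 0.436 -0.442  0.105]
top 388 190 [ 0.541 -0.435  0.167]
top 308 286 [ 0.151 -0.319  0.072]
top 300 175 [ 0.56  -0.108  0.053]
top 330 190 [ 0.547 -0.233  0.047]
top 250 215 [ 0.353 -0.005  0.004]
side 265 235 [ 0.391 -0.078  0.087]
side 245 265 [0.431 0.007 0.036]
side 212 290 [0.463 0.158 0.108]
side 193 317 [0.487 0.231 0.088]
side 241 335 [0.375 0.213 0.016]
side 270 165 [ 0.465 -0.403  0.104]
side 220 275 [0.492 0.054 0.03 ]
side 285 230 [ 0.354 -0.175  0.02 ]
```

View pics/crop1.png

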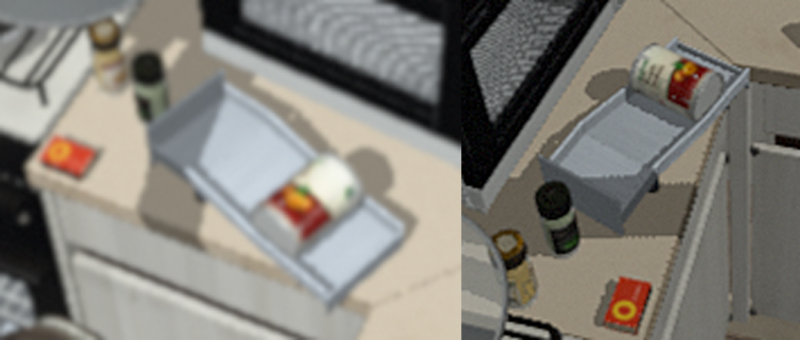

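The crop confirms it: the labelled tin lies in the gutter on the landing, with the stop plate at the spice-jar end. Next I fit the rack and tin model to the point clouds.

```bash
cat > fit.py <<'E'
from h import *
from scipy.spatial import cKDTree
from scipy.optimize import least_squares
def model(yt,zt):
    g=lambda a,b,n:np.linspace(a,b,n)
    P=[]
    y=g(-.147,.147,140); fz=np.interp(y,[-.145,-.035,.07,.145],[.020,.020,.0385,.0266])
    for x in g(-.059,.059,40): P.append(np.c_[0*y+x,y,fz])
    for x in (-.059,-.063,.059,.063):
        for h in g(0,.022,8): P.append(np.c_[0*y+x,y,fz+h])
        for k in g(0,1,10): P.append(np.c_[0*y+x,y,fz*k])
    X=g(-.063,.063,50)
    for z in g(.0,.074,30):
        for yy in (.145,.149): P.append(np.c_[X,0*X+yy,0*X+z])
    for z in g(.0,.031,12):
        for yy in (-.145,-.149): P.append(np.c_[X,0*X+yy,0*X+z])
    t=g(0,2*np.pi,90)
    for x in g(-.055,.055,40): P.append(np.c_[0*t+x,yt+.0377*np.cos(t),zt+.0377*np.sin(t)])
    return np.vstack(P)
def fit(clouds,g0=(.42,-.02,0,-.09),zt=.0577):
    O=[]
    for W in clouds:
        Q=W.reshape(-1,3);Q=Q[~np.isnan(Q).any(1)]
        m=(Q[:,0]>.31)&(Q[:,0]<.535)&(Q[:,1]>-.21)&(Q[:,1]<.16)&(Q[:,2]>.012)&(Q[:,2]<.11)
        O.append(Q[m])
    O=np.vstack(O)
    def res(p):
        c,s=np.cos(p[2]),np.sin(p[2]); d=O-[p[0],p[1],0]
        L=np.c_[c*d[:,0]+s*d[:,1],-s*d[:,0]+c*d[:,1],d[:,2]]
        return cKDTree(model(p[3],zt)).query(L,distance_upper_bound=1)[0]
    r=None
    for y0 in (-.2,0,.2):
        q=least_squares(res,[g0[0],g0[1],y0,g0[3]],loss='soft_l1',f_scale=.003,diff_step=1e-3,x_scale=[.01,.01,.1,.01])
        if r is None or q.cost<r.cost:r=q
    print(len(O),np.round(r.x,4),'yaw deg',np.degrees(r.x[2]).round(2),'med',np.median(res(r.x)).round(4))
    return r.x
E
python3 - <<'E'
from fit import *
T=np.load('pics/top1_w.npy');S=np.load('pics/side1_w.npy')
fit([T]);fit([S]);p=fit([T,S])
for n,W in(('t',T),('s',S)):
    Q=W.reshape(-1,3);Q=Q[~np.isnan(Q).any(1)]
    m=(Q[:,2]>.30)&(Q[:,2]<.36)&(Q[:,0]>.4)&(abs(Q[:,1])<.4); q=Q[m]; print(n,np.percentile(q[:,0],[1,5,20,50]) if len(q) else 0)
    m=(Q[:,2]>.02)&(Q[:,2]<.25)&(Q[:,0]>.5)&(Q[:,0]<.75)&(abs(Q[:,1]+.02)<.15); q=Q[m]; print(n,np.percentile(q[:,0],[1,5,20,50]) if len(q) else 0)
E
```

```text
3151 [ 0.4184 -0.0435 -0.3325 -0.0605] yaw deg -19.05 med 0.0028
3982 [ 0.4213 -0.0415 -0.3368 -0.065 ] yaw deg -19.3 med 0.0019
7133 [ 0.4205 -0.0419 -0.3389 -0.0637] yaw deg -19.42 med 0.0021
t [0.58075857 0.66181139 0.76364627 0.90796406]
t [0.50380662 0.54800839 0.56298184 0.57595136]
s [0.6858365  0.71404171 0.84277218 0.9126738 ]
s [0.50560845 0.55361902 0.57164784 0.59440955]
```

```bash
python3 - <<'E'
from h import *
Q=np.vstack([np.load(f'pics/{n}1_w.npy').reshape(-1,3) for n in('top','side')]);Q=Q[~np.isnan(Q).any(1)]
Q=Q[(Q[:,2]<.6)]
for y in np.arange(-.3,.7,.1):
    print(round(y,1),[ (round(x,2), *np.round(np.percentile(q[:,2],[97]),2)) for x in np.arange(.15,.6,.05) if len(q:=Q[(abs(Q[:,0]-x)<.025)&(abs(Q[:,1]-y)<.05)])>3])
c,s=np.cos(-.3389),np.sin(-.3389)
for y in(-.130,-.115,.03,.05):print(y,.4205-s*y,-.0419+c*y)
E
```

```text
-0.3 [(np.float64(0.15), np.float64(0.08)), (np.float64(0.2), np.float64(0.08)), (np.float64(0.25), np.float64(0.01)), (np.float64(0.3), np.float64(0.01)), (np.float64(0.35), np.float64(0.01)), (np.float64(0.4), np.float64(0.01)), (np.float64(0.45), np.float64(0.01)), (np.float64(0.5), np.float64(0.01)), (np.float64(0.55), np.float64(0.3))]
-0.2 [(np.float64(0.15), np.float64(0.0)), (np.float64(0.2), np.float64(0.0)), (np.float64(0.25), np.float64(0.0)), (np.float64(0.3), np.float64(0.01)), (np.float64(0.35), np.float64(0.03)), (np.float64(0.4), np.float64(0.03)), (np.float64(0.45), np.float64(0.05)), (np.float64(0.5), np.float64(0.01)), (np.float64(0.55), np.float64(0.3))]
-0.1 [(np.float64(0.15), np.float64(0.0)), (np.float64(0.2), np.float64(-0.89)), (np.float64(0.25), np.float64(-0.89)), (np.float64(0.3), np.float64(0.04)), (np.float64(0.35), np.float64(0.09)), (np.float64(0.4), np.float64(0.1)), (np.float64(0.45), np.float64(0.1)), (np.float64(0.5), np.float64(0.05)), (np.float64(0.55), np.float64(0.3))]
0.0 [(np.float64(0.15), np.float64(0.0)), (np.float64(0.2), np.float64(-0.8
[... 1282 characters left out ...]
2), np.float64(0.58)), (np.float64(0.35), np.float64(0.0)), (np.float64(0.4), np.float64(0.06)), (np.float64(0.45), np.float64(0.06)), (np.float64(0.5), np.float64(0.11)), (np.float64(0.55), np.float64(0.13))]
0.6 [(np.float64(0.15), np.float64(0.59)), (np.float64(0.2), np.float64(0.59)), (np.float64(0.25), np.float64(0.58)), (np.float64(0.35), np.float64(0.0)), (np.float64(0.4), np.float64(0.06)), (np.float64(0.45), np.float64(0.06)), (np.float64(0.5), np.float64(0.06)), (np.float64(0.55), np.float64(0.06))]
-0.13 0.37728151814043437 -0.16450572101559696
-0.115 0.3822682660473073 -0.15035890705225885
0.03 0.4304734958137459 -0.013606372073323776
0.05 0.43712249302290984 0.005256046544460373
```

Emit:
drive_tool([
  {"tx": 1.5, "ty": 1.3, "az": 0.031, "claw": 0},
  {"tx": 3, "ty": 2.7, "claw": 0},
  {"tx": 3, "ty": 2.7, "claw": 0},
  {"tx": 3, "ty": 2.7, "claw": 0},
  {"tx": 3, "ty": 2.7, "claw": 0},
  {"tx": 3, "ty": 2.7, "claw": 0},
  {"tx": 3, "ty": 2.7, "claw": 0},
  {"tx": 3, "ty": 2.7, "claw": 0},
  {"tx": 3, "ty": 2.7, "claw": 0},
  {"tx": 3, "ty": 2.7, "claw": 0},
])

```text
invalid input at $.rows[0]: expected keys tx, ty, tz, ax, ay, az, claw
```

Emit:
drive_tool([
  {"tx": 1.5, "ty": 1.3, "tz": 0, "ax": 0, "ay": 0, "az": 0.031, "claw": 0},
  {"tx": 3, "ty": 2.7, "tz": 0, "ax": 0, "ay": 0, "az": 0, "claw": 0},
  {"tx": 3, "ty": 2.7, "tz": 0, "ax": 0, "ay": 0, "az": 0, "claw": 0},
  {"tx": 3, "ty": 2.7, "tz": 0, "ax": 0, "ay": 0, "az": 0, "claw": 0},
  {"tx": 3, "ty": 2.7, "tz": 0, "ax": 0, "ay": 0, "az": 0, "claw": 0},
  {"tx": 3, "ty": 2.7, "tz": 0, "ax": 0, "ay": 0, "az": 0, "claw": 0},
  {"tx": 3, "ty": 2.7, "tz": 0, "ax": 0, "ay": 0, "az": 0, "claw": 0},
  {"tx": 3, "ty": 2.7, "tz": 0, "ax": 0, "ay": 0, "az": 0, "claw": 0},
  {"tx": 3, "ty": 2.7, "tz": 0, "ax": 0, "ay": 0, "az": 0, "claw": 0},
  {"tx": 3, "ty": 2.7, "tz": 0, "ax": 0, "ay": 0, "az": 0, "claw": 0},
])

```text
time_s: 0.93
tcp_pos: [0.3735, 0.2581, 0.2224]
ee_rot: [[0.944, -0.331, -0.0], [-0.331, -0.944, -0.0], [-0.0, 0.0, -1.0]]
wrist_force: [1.5, 0.1, 0.3]
gripper_width: 0.322
gripper_force: 0.0
```

Emit:
drive_tool([
  {"tx": 1.4, "ty": 3.9, "tz": 0, "ax": 0, "ay": 0, "az": 0, "claw": 0},
  {"tx": 1.4, "ty": 3.9, "tz": 0, "ax": 0, "ay": 0, "az": 0, "claw": 0},
  {"tx": 1.4, "ty": 3.9, "tz": 0, "ax": 0, "ay": 0, "az": 0, "claw": 0},
  {"tx": 1.4, "ty": 3.9, "tz": 0, "ax": 0, "ay": 0, "az": 0, "claw": 0},
  {"tx": 1.4, "ty": 3.9, "tz": 0, "ax": 0, "ay": 0, "az": 0, "claw": 0},
  {"tx": 1.4, "ty": 3.9, "tz": 0, "ax": 0, "ay": 0, "az": 0, "claw": 0},
  {"tx": 1.4, "ty": 3.9, "tz": 0, "ax": 0, "ay": 0, "az": 0, "claw": 0},
  {"tx": 1.4, "ty": 3.9, "tz": 0, "ax": 0, "ay": 0, "az": 0, "claw": 0},
  {"tx": 1.4, "ty": 3.9, "tz": 0, "ax": 0, "ay": 0, "az": 0, "claw": 0},
  {"tx": 0, "ty": 0, "tz": 0, "ax": 0, "ay": 0, "az": 0, "claw": 0},
])

```text
time_s: 1.77
tcp_pos: [0.3744, -0.1185, 0.2222]
ee_rot: [[0.94, -0.341, -0.002], [-0.341, -0.94, -0.001], [-0.001, 0.001, -1.0]]
wrist_force: [0.3, -0.1, 0.1]
gripper_width: 0.005
gripper_force: 0.0
```

```bash
python3 - <<'E'
from fit import *
grab('wrist','w1'); W=np.load('pics/w1_w.npy')
s=sense();print(s['tcp_pos'],s['gripper_width'],s['joints'])
p=fit([W],g0=(.42,-.042,0,-.064))
d=np.array(s['tcp_pos'])[:2]-[.4205,-.0419];c,sn=np.cos(-.3389),np.sin(-.3389);print(c*d[0]+sn*d[1],-sn*d[0]+c*d[1])
E
```

```text
[ 0.37473452 -0.1162071   0.22210187] 0.0032189838487861533 [ 6.80518493e+00 -1.45754891e+00 -2.92617925e+01 -1.66317212e-03
 -6.22716532e+01  6.33338408e+01]
32925 [ 0.4205 -0.0431 -0.3392 -0.0601] yaw deg -19.44 med 0.0015
-0.01845899922882414 -0.0852953124340241
```

View pics/w1.png

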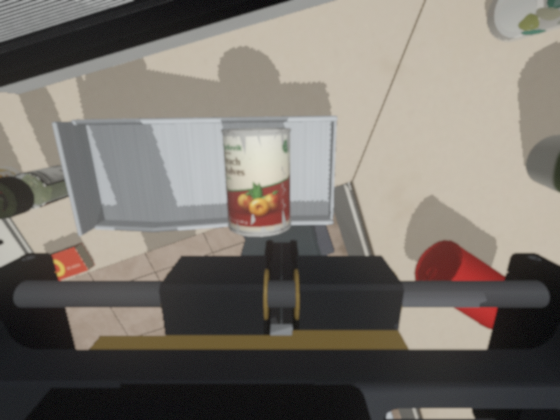

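The wrist view shows the tin at (257,180) on the landing. The rack runs from (333,170) at the low lip to (80,175) at the stop, and the fit agrees with the earlier one to 2 mm. I move behind the tin and descend.

Emit:
drive_tool([
  {"tx": 0.9, "ty": 2.5, "tz": 0, "ax": 0, "ay": 0, "az": 0, "claw": 0},
  {"tx": 0.9, "ty": 2.5, "tz": 0, "ax": 0, "ay": 0, "az": 0, "claw": 0},
  {"tx": 0, "ty": 0, "tz": 2, "ax": 0, "ay": 0, "az": 0, "claw": 0},
  {"tx": 0, "ty": 0, "tz": 3, "ax": 0, "ay": 0, "az": 0, "claw": 0},
  {"tx": 0, "ty": 0, "tz": 3, "ax": 0, "ay": 0, "az": 0, "claw": 0},
  {"tx": 0, "ty": 0, "tz": 2, "ax": 0, "ay": 0, "az": 0, "claw": 0},
  {"tx": 0, "ty": 0, "tz": 0, "ax": 0, "ay": 0, "az": 0, "claw": 0},
  {"tx": 0, "ty": 0, "tz": 0, "ax": 0, "ay": 0, "az": 0, "claw": 0},
])

```text
time_s: 2.48
tcp_pos: [0.3761, -0.1652, 0.1222]
ee_rot: [[0.944, -0.329, -0.002], [-0.329, -0.944, -0.0], [-0.002, 0.001, -1.0]]
wrist_force: [0.9, -0.1, 1.9]
gripper_width: 0.005
gripper_force: 0.0
```

```bash
cat > where.py <<'E'
from h import *
s=sense();c,sn=np.cos(-.3391),np.sin(-.3391);d=np.array(s['tcp_pos'])[:2]-[.4205,-.0425]
print('rack x,y,z mm',np.round(1e3*np.array([c*d[0]+sn*d[1],-sn*d[0]+c*d[1],s['tcp_pos'][2]]),1),'toolyaw',np.degrees(np.arctan2(s['ee_rot'][1][0],s['ee_rot'][0][0])).round(2),'t',s['time_s'],np.round(s['wrist_force'],1))
E
python3 where.py
```

```text
rack x,y,z mm [  -1.1 -130.4  122.2] toolyaw -19.23 t 2.4833 [ 0.9 -0.1  1.9]
```

Emit:
drive_tool([
  {"tx": 0.1, "ty": 0.4, "tz": 1, "ax": 0, "ay": 0, "az": 0, "claw": 0},
  {"tx": 0, "ty": 0, "tz": 2, "ax": 0, "ay": 0, "az": 0, "claw": 0},
  {"tx": 0, "ty": 0, "tz": 2, "ax": 0, "ay": 0, "az": 0, "claw": 0},
  {"tx": 0, "ty": 0, "tz": 1.5, "ax": 0, "ay": 0, "az": 0, "claw": 0},
  {"tx": 0, "ty": 0, "tz": 1, "ax": 0, "ay": 0, "az": 0, "claw": 0},
  {"tx": 0, "ty": 0, "tz": 0.4, "ax": 0, "ay": 0, "az": 0, "claw": 0},
  {"tx": 0, "ty": 0, "tz": 0, "ax": 0, "ay": 0, "az": 0, "claw": 0},
  {"tx": 0, "ty": 0, "tz": 0, "ax": 0, "ay": 0, "az": 0, "claw": 0},
])

```text
time_s: 3.15
tcp_pos: [0.3773, -0.1698, 0.0447]
ee_rot: [[0.944, -0.33, 0.003], [-0.33, -0.944, -0.0], [0.003, -0.001, -1.0]]
wrist_force: [-0.4, 0.0, 0.8]
gripper_width: 0.003
gripper_force: 0.0
```

```bash
python3 where.py; python3 - <<'E'
from h import *
grab('side','side2');grab('top','top2')
a=cv2.resize(cv2.imread('pics/top2.png')[140:250,180:330],(545,400),interpolation=2); b=cv2.resize(cv2.imread('pics/side2.png')[180:330,170:320],(400,400),interpolation=2)
cv2.imwrite('pics/crop2.png',cv2.resize(np.hstack([a,b]),(800,340)))
E
```

```text
rack x,y,z mm [   1.6 -134.5   44.7] toolyaw -19.29 t 3.15 [-0.4  0.   0.8]
```

View pics/crop2.png

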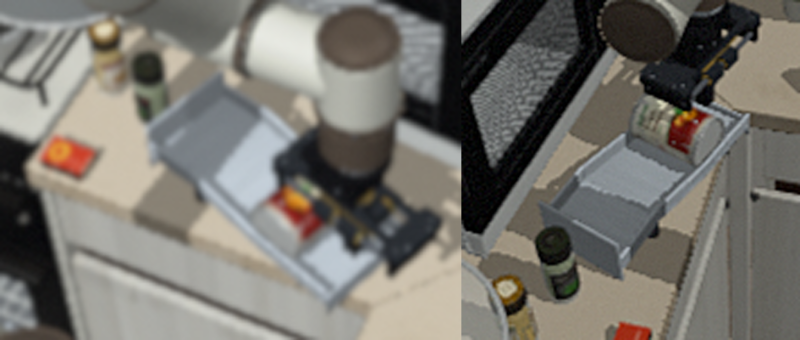

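The fingers stand behind the tin, centred in the gutter, and the gripper body is clear above it. Pushing gently.

Emit:
drive_tool([
  {"tx": -0.1, "ty": -0.4, "tz": 0, "ax": 0, "ay": 0, "az": 0, "claw": 0},
  {"tx": 0, "ty": -0.5, "tz": 0, "ax": 0, "ay": 0, "az": 0, "claw": 0},
  {"tx": 0, "ty": -0.5, "tz": 0, "ax": 0, "ay": 0, "az": 0, "claw": 0},
  {"tx": 0, "ty": -0.5, "tz": 0, "ax": 0, "ay": 0, "az": 0, "claw": 0},
  {"tx": 0, "ty": -0.5, "tz": 0, "ax": 0, "ay": 0, "az": 0, "claw": 0},
  {"tx": 0, "ty": -0.5, "tz": 0, "ax": 0, "ay": 0, "az": 0, "claw": 0},
  {"tx": 0, "ty": -0.5, "tz": 0, "ax": 0, "ay": 0, "az": 0, "claw": 0},
  {"tx": 0, "ty": -0.5, "tz": 0, "ax": 0, "ay": 0, "az": 0, "claw": 0},
  {"tx": 0, "ty": -0.5, "tz": -0.05, "ax": 0, "ay": 0, "az": 0, "claw": 0},
  {"tx": 0, "ty": -0.5, "tz": -0.09, "ax": 0, "ay": 0, "az": 0, "claw": 0},
])

```text
time_s: 4.08
tcp_pos: [0.3911, -0.1231, 0.045]
ee_rot: [[0.944, -0.331, -0.001], [-0.331, -0.944, -0.0], [-0.001, 0.001, -1.0]]
wrist_force: [-1.1, -2.4, 1.1]
gripper_width: 0.007
gripper_force: 1.4
```

```bash
python3 where.py; python3 - <<'E'
from fit import *
_,_,S=grab('side','side3')
c,s=np.cos(-.3391),np.sin(-.3391);d=S-[.4205,-.0425,0]
x=c*d[...,0]+s*d[...,1];y=-s*d[...,0]+c*d[...,1];z=d[...,2]
f=np.interp(y,[-.145,-.035,.07,.145],[.020,.020,.0385,.0266])
m=(abs(x)<.05)&(y>-.13)&(y<.14)&(z>f+.03)&(z<f+.085)
h=np.histogram(y[m],np.arange(-.13,.15,.01));print(h[0]); 
E
```

```text
rack x,y,z mm [ -1.  -85.8  45. ] toolyaw -19.33 t 4.0833 [-1.1 -2.4  1.1]
[  0   0   0  10   8  14  10  20  27  33  34 144 175   0   0   0   0   0
   0   0   0   0   0   0   0   0   1   0]
```

In contact at about 2.5 N, with the tin at the foot of the slope. Going up the slope.

Emit:
drive_tool([
  {"tx": 0, "ty": -0.5, "tz": -0.09, "ax": 0, "ay": 0, "az": 0, "claw": 0},
  {"tx": 0, "ty": -0.5, "tz": -0.09, "ax": 0, "ay": 0, "az": 0, "claw": 0},
  {"tx": 0, "ty": -0.5, "tz": -0.09, "ax": 0, "ay": 0, "az": 0, "claw": 0},
  {"tx": 0, "ty": -0.5, "tz": -0.09, "ax": 0, "ay": 0, "az": 0, "claw": 0},
  {"tx": 0, "ty": -0.5, "tz": -0.09, "ax": 0, "ay": 0, "az": 0, "claw": 0},
  {"tx": 0, "ty": -0.5, "tz": -0.09, "ax": 0, "ay": 0, "az": 0, "claw": 0},
  {"tx": 0, "ty": -0.5, "tz": -0.09, "ax": 0, "ay": 0, "az": 0, "claw": 0},
  {"tx": 0, "ty": -0.5, "tz": -0.09, "ax": 0, "ay": 0, "az": 0, "claw": 0},
  {"tx": 0, "ty": -0.5, "tz": -0.09, "ax": 0, "ay": 0, "az": 0, "claw": 0},
  {"tx": 0, "ty": -0.5, "tz": -0.09, "ax": 0, "ay": 0, "az": 0, "claw": 0},
])

```text
time_s: 4.97
tcp_pos: [0.4078, -0.0758, 0.054]
ee_rot: [[0.943, -0.331, -0.0], [-0.331, -0.943, -0.0], [-0.0, 0.0, -1.0]]
wrist_force: [-1.0, -4.2, 1.7]
gripper_width: 0.002
gripper_force: 1.6
```

```bash
cat > tin.py <<'E'
from fit import *
import sys
_,_,S=grab('side',sys.argv[1])
c,s=np.cos(-.3391),np.sin(-.3391);d=S-[.4205,-.0425,0]
x=c*d[...,0]+s*d[...,1];y=-s*d[...,0]+c*d[...,1];z=d[...,2]
f=np.interp(y,[-.145,-.035,.07,.145],[.020,.020,.0385,.0266])
m=(abs(x)<.05)&(y>-.13)&(y<.14)&(z>f+.03)&(z<f+.085)
h=np.histogram(y[m],np.arange(-.13,.15,.01));print(h[0],'front y',np.percentile(y[m],98).round(4))
E
python3 where.py; python3 tin.py side4
```

```text
rack x,y,z mm [ -0.9 -35.6  54. ] toolyaw -19.35 t 4.9667 [-1.  -4.2  1.7]
[  0   0   0   0   0   0   0   0   8   8  18   9  24  28  39  38 144 182
   0   0   0   0   0   0   0   0   1   0] front y 0.0469
```

Emit:
drive_tool([
  {"tx": 0, "ty": -0.5, "tz": -0.09, "ax": 0, "ay": 0, "az": 0, "claw": 0},
  {"tx": 0, "ty": -0.5, "tz": -0.09, "ax": 0, "ay": 0, "az": 0, "claw": 0},
  {"tx": 0, "ty": -0.5, "tz": -0.09, "ax": 0, "ay": 0, "az": 0, "claw": 0},
  {"tx": 0, "ty": -0.5, "tz": -0.09, "ax": 0, "ay": 0, "az": 0, "claw": 0},
  {"tx": 0, "ty": -0.5, "tz": -0.09, "ax": 0, "ay": 0, "az": 0, "claw": 0},
  {"tx": 0, "ty": -0.5, "tz": -0.09, "ax": 0, "ay": 0, "az": 0, "claw": 0},
  {"tx": 0, "ty": -0.5, "tz": -0.09, "ax": 0, "ay": 0, "az": 0, "claw": 0},
  {"tx": 0, "ty": -0.5, "tz": -0.09, "ax": 0, "ay": 0, "az": 0, "claw": 0},
  {"tx": 0, "ty": -0.4, "tz": -0.07, "ax": 0, "ay": 0, "az": 0, "claw": 0},
  {"tx": 0, "ty": -0.3, "tz": -0.05, "ax": 0, "ay": 0, "az": 0, "claw": 0},
])

```text
time_s: 5.85
tcp_pos: [0.4236, -0.0314, 0.0625]
ee_rot: [[0.944, -0.331, 0.0], [-0.331, -0.944, 0.0], [0.0, -0.0, -1.0]]
wrist_force: [-1.1, -3.4, 1.8]
gripper_width: 0.006
gripper_force: 1.8
```

```bash
python3 where.py; python3 tin.py side5
```

```text
rack x,y,z mm [-0.8 11.5 62.5] toolyaw -19.34 t 5.85 [-1.1 -3.4  1.8]
[  0   0   0   0   0   0   0   0   0   0   0   0   0  17   8  12  24  30
  39  39  57 178 153   0   0   0   1   0] front y 0.0939
```

Emit:
drive_tool([
  {"tx": 0, "ty": -0.3, "tz": -0.03, "ax": 0, "ay": 0, "az": 0, "claw": 0},
  {"tx": 0, "ty": -0.3, "tz": 0, "ax": 0, "ay": 0, "az": 0, "claw": 0},
  {"tx": 0, "ty": -0.2, "tz": 0, "ax": 0, "ay": 0, "az": 0, "claw": 0},
  {"tx": 0, "ty": -0.2, "tz": 0, "ax": 0, "ay": 0, "az": 0, "claw": 0},
  {"tx": 0, "ty": -0.2, "tz": 0, "ax": 0, "ay": 0, "az": 0, "claw": 0},
  {"tx": 0, "ty": -0.2, "tz": 0, "ax": 0, "ay": 0, "az": 0, "claw": 0},
  {"tx": 0, "ty": -0.2, "tz": 0, "ax": 0, "ay": 0, "az": 0, "claw": 0},
  {"tx": 0, "ty": -0.1, "tz": 0, "ax": 0, "ay": 0, "az": 0, "claw": 0},
  {"tx": 0, "ty": 0, "tz": 0, "ax": 0, "ay": 0, "az": 0, "claw": 0},
  {"tx": 0, "ty": 0, "tz": 0, "ax": 0, "ay": 0, "az": 0, "claw": 0},
])

```text
time_s: 6.73
tcp_pos: [0.429, -0.0159, 0.0626]
ee_rot: [[0.944, -0.331, 0.0], [-0.331, -0.944, 0.0], [0.0, -0.0, -1.0]]
wrist_force: [-0.4, -0.1, 0.8]
gripper_width: 0.002
gripper_force: 0.0
```

```bash
python3 where.py; python3 tin.py side6
```

```text
rack x,y,z mm [-0.9 28.  62.6] toolyaw -19.35 t 6.7333 [-0.4 -0.1  0.8]
[  0   0   0   0   0   0   0   0   0   0   0   0   0   0   4  19  40   0
   0   0  13  25  38 105 130 150 229   0] front y 0.1388
```

The tin has gone over the crest and contact is lost. I back off slightly and wait, then lift away.

Emit:
drive_tool([
  {"tx": 0, "ty": 0.5, "tz": 0, "ax": 0, "ay": 0, "az": 0, "claw": 0},
  {"tx": 0, "ty": 1, "tz": 0, "ax": 0, "ay": 0, "az": 0, "claw": 0},
  {"tx": 0, "ty": 1, "tz": -1, "ax": 0, "ay": 0, "az": 0, "claw": 0},
  {"tx": 0, "ty": 0, "tz": -2, "ax": 0, "ay": 0, "az": 0, "claw": 0},
  {"tx": 0, "ty": 0, "tz": -3, "ax": 0, "ay": 0, "az": 0, "claw": 0},
  {"tx": 0, "ty": 0, "tz": -3, "ax": 0, "ay": 0, "az": 0, "claw": 0},
  {"tx": 0, "ty": 0, "tz": -3, "ax": 0, "ay": 0, "az": 0, "claw": 0},
  {"tx": 0, "ty": 0, "tz": -2, "ax": 0, "ay": 0, "az": 0, "claw": 0},
  {"tx": 0, "ty": 0, "tz": 0, "ax": 0, "ay": 0, "az": 0, "claw": 0},
  {"tx": 0, "ty": 0, "tz": 0, "ax": 0, "ay": 0, "az": 0, "claw": 0},
])

```text
time_s: 7.62
tcp_pos: [0.4206, -0.04, 0.2034]
ee_rot: [[0.943, -0.332, 0.002], [-0.332, -0.943, 0.001], [0.002, -0.002, -1.0]]
wrist_force: [-0.8, -0.3, 0.6]
gripper_width: 0.002
gripper_force: 0.0
```

Emit:
drive_tool([
  {"tx": 0, "ty": 0, "tz": 0, "ax": 0, "ay": 0, "az": 0, "claw": 0},
  {"tx": 0, "ty": 0, "tz": 0, "ax": 0, "ay": 0, "az": 0, "claw": 0},
  {"tx": 0, "ty": 0, "tz": 0, "ax": 0, "ay": 0, "az": 0, "claw": 0},
  {"tx": 0, "ty": 0, "tz": 0, "ax": 0, "ay": 0, "az": 0, "claw": 0},
  {"tx": 0, "ty": 0, "tz": 0, "ax": 0, "ay": 0, "az": 0, "claw": 0},
  {"tx": 0, "ty": 0, "tz": 0, "ax": 0, "ay": 0, "az": 0, "claw": 0},
  {"tx": 0, "ty": 0, "tz": 0, "ax": 0, "ay": 0, "az": 0, "claw": 0},
  {"tx": 0, "ty": 0, "tz": 0, "ax": 0, "ay": 0, "az": 0, "claw": 0},
  {"tx": 0, "ty": 0, "tz": 0, "ax": 0, "ay": 0, "az": 0, "claw": 0},
  {"tx": 0, "ty": 0, "tz": 0, "ax": 0, "ay": 0, "az": 0, "claw": 0},
])

```text
time_s: 8.45
tcp_pos: [0.4207, -0.0395, 0.2027]
ee_rot: [[0.944, -0.331, 0.0], [-0.331, -0.944, 0.0], [0.0, -0.0, -1.0]]
wrist_force: [0.1, -1.4, 0.3]
gripper_width: 0.002
gripper_force: 0.0
```

```bash
python3 where.py; python3 tin.py side7; python3 - <<'E'
from fit import *
grab('wrist','w2');fit([np.load('pics/w2_w.npy')],g0=(.42,-.042,0,.107),zt=.071)
E
```

```text
rack x,y,z mm [ -0.8   2.9 202.7] toolyaw -19.35 t 8.45 [ 0.1 -1.4  0.3]
[  0   0   0   0   0   0   0   0   0   0   0   0   0   0   0   0   0   0
   0   0  29  68  88 107 121 158 225   0] front y 0.1389
34278 [ 0.4249 -0.0303 -0.3437  0.0919] yaw deg -19.69 med 0.0019
```

View pics/side7.png

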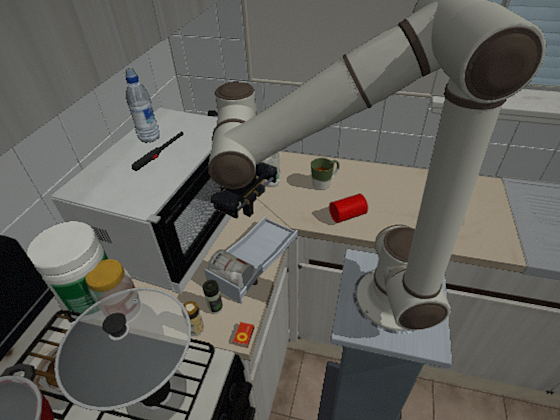

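The side view shows the tin at (235,268), resting against the stop with its measured front near y = 0.14. The jars, match box and red tin are where they were, and the gripper is clear.

```bash
python3 -c "from station import *; print(finish_job())"
```

```text
the job is handed in; nothing more can be done
None
```

The tin was rolled over the crest and was resting against the stop plate when I handed the job in, after about 8.5 s. The last side view showed nothing else in it moved, and the gripper clear above the rack.

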